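Wet the cup brush and hold the soap pump half-way down

TASK

Get the washing-up brush ready: lift the green brush out of its blue holder, dip its bristles at least half their height into the white mug, then press the bristles straight down on the plate of the soap pump until the plate is half-way down (never all the way, that gives a double dose) and keep it there for two seconds or more. Finish while still gripping the brush upright and holding the plate half-way down with it, touching the pump with nothing but the brush; leave the mug standing in its place and the other things on the worktop alone.

Things in the scene. Friction and masses are not known exactly. Their poses are not given: they have to be found in the camera images.
- brush: washing-up brush, 165 mm tall, about 90 g, standing bristles down in the holder. Origin: centre of the flat bristle end; z runs up the handle. Upwards: white bristles 33 mm across, 0 to 34 mm; green collar 35 mm across, to 44 mm (all rigid); round neck 14 mm across, to 90 mm; square grip 18 x 18 mm, 90 to 165 mm, its faces square to the x and y axes
- brush_grip (a point): point on the brush's axis 135 mm above its bristle end: a good place for the TCP to grip from above
- holder: blue ceramic pot fixed to the worktop, 62 mm tall, 62 to 68 mm across, bore 52 mm or more, inner floor 5 mm above the worktop. Origin: centre of its underside. The brush's whole grip stands above it; the brush is free to be lifted straight out
- mug: loose white ceramic mug, 84 mm across, 95 mm tall, wall 4 mm, inner floor about 5 mm up, handle on its +y side. Empty. Origin: centre of its underside
- mug_rim (a point): centre of the mug's mouth, 95 mm above its underside
- pump: soap pump fixed to the worktop: round grey base 104 mm across at the foot, 46 mm tall, carrying the sprung white plate. Origin: centre of its underside, on the axis of the plate
- plunger_top (a point): centre of the upper face of the pump's white round plate, 76 mm across and 6 mm thick; 74.5 mm above the worktop when not pressed, it moves down with the plate
- plunger (a joint): how far the pump plate is pressed straight down, in m: 0 at rest, 0.010 half-way, 0.020 all the way. The spring pushes back with about 2 N at rest, 6 N half-way, 10 N all the way, and returns the plate. The stem seen under the plate is orange over its lower 10 mm, white above: at half-way the orange has just sunk into the base
- egg_cup: bystander: blue plastic egg cup, 60 mm tall, 50 mm across, loose. Origin: centre of its underside
- teaspoon: bystander: loose stainless teaspoon lying flat, 140 mm long. Its x axis runs along it towards the bowl
- canister: bystander: closed loose aluminium canister, 140 mm tall, 90 mm across, beyond the task's things. Origin: centre of its underside
- jam_jar: bystander: loose glass jar with a red lid, 90 mm tall, 66 mm across, beyond the task's things. Origin: centre of its underside
Mind the look-alikes: they are no part of the job. Of the things that look like the brush, the smaller one is meant. Several things have the shape of the holder; the one meant has the colours described above.

How it is judged:
By the outcome, as a careful person would: the job done as asked, in the order asked, and still so for the second after the job is handed in, while the arm keeps its last pose, push and grip.
It also fails if it takes over 54 s, if anything falls off the work surface, if the arm or the gripper's body presses on something with over 40 N, if the wrist force passes 120 N, or if a joint passes its speed limit or range.

ROBOT

A 7-joint arm with a two-finger parallel gripper is mounted at the origin on the work surface. World frame = base frame: x ahead of the robot, y to its left, z up, the work surface at z = 0. Lengths are in m, angles in rad, forces in N, time in s.
With the tool pointing down it reaches from about 0.425 to 0.875 m from the base axis. Payload 9.9 kg.
Tool frame: the origin (TCP) lies between the finger pads, 19 mm behind the fingertips; this is the grasp point; z points along the fingers, y is the direction in which the jaws open and shut (so a half turn about z gives the same grasp; the last joint's range is limited). The gripper opens to 85 mm and grips with 20 to 120 N. Pads are 22 mm wide; open, the fingers measure 114 mm over their backs; the gripper's body (76 mm by 85 mm) begins 54 mm behind the grasp point. The pads swing forward as they close: fully open they stand 13 mm farther back than shut.
Start: joints at [-1.27, 0.576, 0.025, 1.437, -0.015, 1.129, -0.057], TCP at [0.253, 0.626, 0.25] pointing down, gripper open.
Joint ranges: [-2.76, 2.76], [-0.34, 2.15], [-1.52, 1.57], [0.19, 2.46], [-1.09, 4.23], [0.17, 1.99], [-2.82, 2.82]. Speed limits (rad/s): [2.22, 2.22, 3.01, 3.01, 3.14, 3.14, 3.14].

INTERFACE

Orientations are given as a rotation vector (axis times angle).
In Python, from plant import bot gives the robot as it stands. The module is installed in compiled form; this text tells all that it offers.
- The arm moves only by the shell command python3 -m creep 'ROWS' [FORCE]. ROWS is JSON, a list of rows, each an object with "linear": the shift along the tool's x, y, z as a fraction of full scale, a list of three; "rotation": the turn, a rotation vector about the tool's x, y, z as a fraction of full scale, a list of three; "hand": the opening, from -1 (shut) to 1 (fully open). In form: [{"linear": [x, y, z], "rotation": [rx, ry, rz], "hand": hand}, ...]. A call has 1 to 5 rows; each row shifts and turns the commanded pose from where the row before left it, along the tool's axes as they then stand; what a row does not reach is not made up. Full scale, the value 1, is 1 m for a shift and 0.15 rad for a turn. A row lasts 1/8 s, in which the tool goes at most 62.5 mm and 10.7 degrees, less where a joint would pass 70% of its speed; a pose out of reach is approached as far as the arm can. A call with a number of a shift or a turn outside -1 to 1 is refused whole. A call with a gripper value outside its range is refused whole. The fingers move at their own pace and stop on an object; FORCE is the grip in N (left out, the last holds). Time passes only in rows, so rows that do not move let the fingers close. It gives the time, the measured TCP pose, the force and the opening at its end, in the units of the state.
- bot.sense(): the state, without advancing time (a new reading comes with each control period).
- bot.camera(name): name is "side" or "top"; returns the picture (420x560x3 uint8, red, green, blue); there is no depth.
- bot.camera_params(name): a dict with "fov_y" (degrees; the focal length in pixels is half the picture's height over the tangent of half this angle, whatever the lens; pixels are square), "cx", "cy" (the principal point, pixels), "k1" (the pictures are not rectified: a ray, as slopes to the right and down, at radius r is drawn at 1 + k1 r^2 times it, then the intrinsics apply), "world_from_camera" (4x4, takes a point from camera to world coordinates). Camera axes: x right, y up, looking along -z (the intrinsics and any distortion apply to the point x, -y, -z); pixel columns grow to the right and rows downward; lengths in m; the calibration is good to about 2 mm. A picture is of the moment at which its call begins. camera_params takes no time and is no camera call.
- bot.job_done(): hands the job in, once; it reports no verdict.
Trained networks look in the newest picture that a camera, given by its name, has taken for a name from the list of things; names that differ only in an ending like _2 or _b are one class to them, and where a whole thing is asked for, a point or a joint stands for the part that bears it (a point fixed in the world has none). Each returns a list of dicts, best first, with "confidence" (0 to 1); they miss things now and then, are a little off and sometimes report something else, mostly with a low value. They report only what shows in the picture. A call takes as long as a camera call. They do not tell look-alikes from the thing itself.
- bot.silhouettes(camera, label): "pixels" (420x560 bool, what is visible of it).
- bot.tip_of(camera, label): "at" ([x, y, z] in m, in world coordinates, good to about 4 mm: a listed point, or the origin of a listed thing).
The state is a dict: "time_s": time; "joints": joint angles; "qd": joint speeds; "joint_efforts": joint torques, N m; "tcp_pos": TCP position; "eef_rot": TCP orientation; "wrist_force": force on the tool from outside, world axes, zero at the start; "ft_torque": the same for the moment, N m; "width": opening from 0.0 (shut) to 1.0 (fully open).
Only numpy, scipy, OpenCV 4.12 (cv2) and the standard library are available. Lean on these libraries where they do the work, as an engineer would, in place of code of your own. Each camera call takes 0.05 s, during which the arm holds its last target. There are 200 camera calls.

## Working session

There is one attempt and no reset: what is moved stays moved. The work goes in short steps, Python scripts to look and compute and a shell command to move; the robot and the scene stay as the last step left them, time stands still between calls to the robot, and variables do not carry over. Pictures are saved under pics/ and viewed, about 8 in all and at most 12, crops included, and the job is handed in when it is done.

```bash
mkdir -p pics
cat > h.py <<'E'
import numpy as np, cv2
from plant import bot
from scipy.spatial.transform import Rotation as R
np.set_printoptions(precision=4,suppress=True)
def K(c):
    p=bot.camera_params(c); f=210/np.tan(np.radians(p["fov_y"])/2); return p,f
def proj(c,P):
    p,f=K(c); T=np.linalg.inv(np.array(p["world_from_camera"])); q=T[:3,:3]@np.array(P)+T[:3,3]
    s=np.array([q[0],-q[1]])/-q[2]; s=s*(1+p["k1"]*(s@s)); return s*f+[p["cx"],p["cy"]]
def ray(c,uv):
    p,f=K(c); W=np.array(p["world_from_camera"]); d=(np.array(uv)-[p["cx"],p["cy"]])/f; s=d.copy()
    for _ in range(20): s=d/(1+p["k1"]*(s@s))
    return W[:3,3], W[:3,:3]@np.array([s[0],-s[1],-1])
def atz(c,uv,z):
    o,d=ray(c,uv); return o+d*(z-o[2])/d[2]
def save(c,n,crop=None,s=1):
    im=bot.camera(c)[:,:,::-1]
    if crop: x0,y0,x1,y1=crop; im=im[y0:y1,x0:x1]
    cv2.imwrite(f"pics/{n}.png",cv2.resize(im,None,fx=s,fy=s,interpolation=cv2.INTER_CUBIC))
E
python3 - <<'E'
from h import *
save("top","top0",s=1.4); save("side","side0",s=1.4)
for c in("top","side"):
    p,f=K(c); print(c,f,np.array(p["world_from_camera"]))
    for l in("brush","brush_grip","holder","mug","mug_rim","pump","plunger_top","egg_cup","teaspoon","canister","jam_jar"):
        for r in bot.tip_of(c,l): print(c,l,round(r["confidence"],2),np.array(r["at"]),proj(c,r["at"]).round())
s=bot.sense(); print(s)
E
```

```text
top 407.1240201674854 [[-0.1262  0.9671 -0.2209  0.3844]
 [-0.992  -0.1223  0.0317 -0.0068]
 [ 0.0036  0.2231  0.9748  1.0771]
 [ 0.      0.      0.      1.    ]]
top brush 0.75 [ 0.5525 -0.2338 -0.0022] [348. 234.]
top brush 0.58 [ 0.446  -0.2257  0.0008] [352. 274.]
top brush 0.44 [ 0.7118 -0.1117  0.0008] [295. 183.]
top brush 0.17 [ 0.7133  0.2871 -0.0001] [150. 200.]
top brush_grip 0.94 [ 0.5551 -0.2386  0.1868] [365. 217.]
top brush_grip 0.63 [ 0.4426 -0.2243  0.1358] [363. 270.]
top brush_grip 0.49 [ 0.7152 -0.2854  0.0018] [357. 174.]
top holder 0.98 [ 0.4727 -0.3366  0.0038] [392. 258.]
top holder 0.92 [ 0.4442 -0.2236 -0.0061] [351. 275.]
top mug 0.64 [0.5148 0.2678 0.0018] [162. 271.]
top mug_rim 0.84 [0.5109 0.2732 0.1009] [149. 270.]
top mug_rim 0.44 [ 0.7105 -0.1123  0.0013] [295. 183.]
top pump 0.72 [ 0.4818 -0.0097 -0.0012] [269. 270.]
top pump 0.68 [ 0.7121  0.2896 -0.0015] [150. 200.]
top plunger_top 0.77 [ 0.4819 -0.0121  0.0795] [270. 267.]
top egg_cup 0.79 [0.6984 0.1301 0.001 ] [208. 198.]
top teaspoon 0.77 [ 0.7098 -0.1103  0.0023] [295. 183.]
top canister 0.94
[... 945 characters left out ...]
.6983  0.1291 -0.0035] [281. 225.]
side teaspoon 0.62 [ 0.7079 -0.1123  0.0036] [336. 260.]
side canister 0.98 [0.7165 0.2872 0.0003] [258. 201.]
side jam_jar 0.78 [ 0.7201 -0.2883  0.0023] [389. 295.]
{'time_s': 1.2, 'joints': array([-1.2698,  0.5757,  0.0249,  1.4371, -0.015 ,  1.129 , -0.0565]), 'qd': array([ 0.0006, -0.0001,  0.0018,  0.    , -0.0013, -0.0013,  0.001 ]), 'joint_efforts': array([  0.0012, -76.5531,   2.2485, -28.6299,   0.0151,   0.0028,
        -0.    ]), 'tcp_pos': array([0.2534, 0.6257, 0.25  ]), 'eef_rot': array([-0.6007, -3.0836,  0.    ]), 'wrist_force': array([-0.0399, -0.3824,  0.5902]), 'ft_torque': array([ 0.0374,  0.0208, -0.0733]), 'width': 1.0029872953334509}
```

View pics/top0.png

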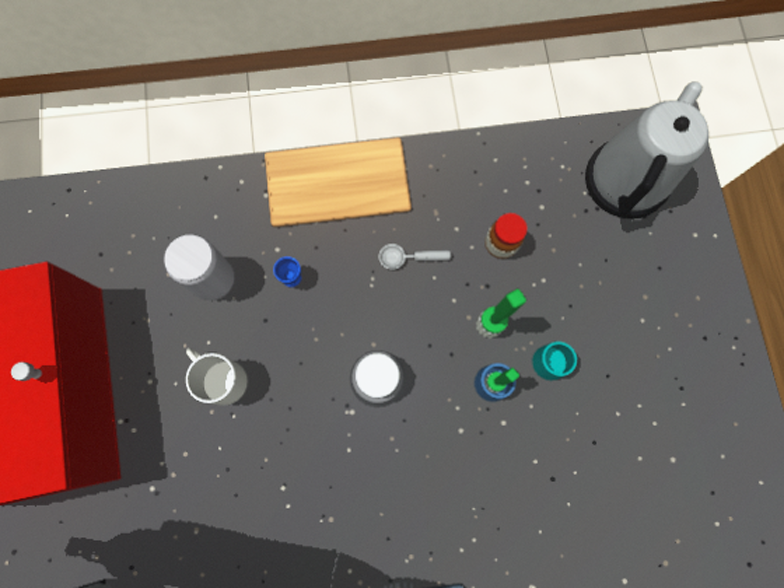

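View pics/side0.png

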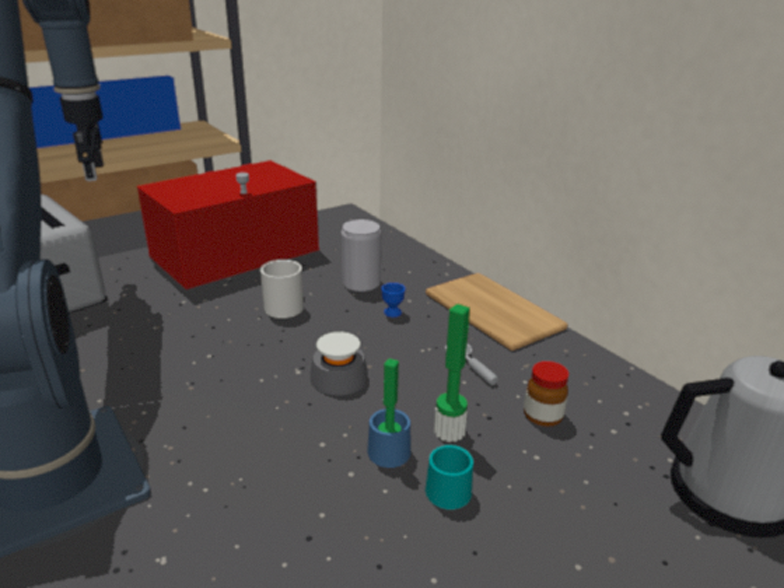

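The brush-like things are at top (356,272), the green one in the blue pot and shorter, and top (352,230), the taller one standing free. The pot shapes are blue at top (355,272) and teal at (397,257). The shorter brush in the blue pot fits the description. I'll confirm it in an enlarged crop.

Run:
```python
from h import *
im=bot.camera("top")[:,:,::-1]; im2=bot.camera("side")[:,:,::-1]
a=cv2.resize(im[205:305,325:425],None,fx=4,fy=4,interpolation=cv2.INTER_CUBIC)
b=cv2.resize(im2[245:345,240:340],None,fx=4,fy=4,interpolation=cv2.INTER_CUBIC)
cv2.imwrite("pics/crop1.png",np.hstack([a,b]))
for uv in[(75,207),(86,343)]: print("box base",atz("top",uv,0))
# box top edges via side/top: top right corner nearest
for z in(.12,.15,.18,.2,.22,.25): print(z,atz("top",(33,187),z),atz("top",(47,349),z),atz("side",(183/1.4,212/1.4),z))
s=bot.sense(); print(R.from_rotvec(s["eef_rot"]).as_matrix())
for c in("top","side"):
  for r in bot.silhouettes(c,"brush"):
    m=r["pixels"]; y,x=np.nonzero(m); print(c,r["confidence"],x.mean(),y.mean(),x.min(),x.max(),y.min(),y.max(),m.sum())
```

```text
box base [0.7181 0.4899 0.    ]
box base [0.3603 0.4684 0.    ]
0.12 [0.7438 0.5335 0.12  ] [0.3616 0.5007 0.12  ] [0.4271 0.6238 0.12  ]
0.15 [0.7325 0.5166 0.15  ] [0.3623 0.4848 0.15  ] [0.4048 0.5462 0.15  ]
0.18 [0.7213 0.4996 0.18  ] [0.363  0.4689 0.18  ] [0.3826 0.4686 0.18  ]
0.2 [0.7138 0.4883 0.2   ] [0.3635 0.4583 0.2   ] [0.3677 0.4168 0.2   ]
0.22 [0.7063 0.4771 0.22  ] [0.364  0.4477 0.22  ] [0.3529 0.3651 0.22  ]
0.25 [0.695  0.4601 0.25  ] [0.3647 0.4318 0.25  ] [0.3306 0.2875 0.25  ]
[[-0.9269  0.3754 -0.    ]
 [ 0.3754  0.9269 -0.    ]
 [ 0.     -0.     -1.    ]]
top 0.72 356.47350427350426 224.4837606837607 341 375 208 240 585
top 0.56 356.9927536231884 271.463768115942 346 370 264 280 276
side 0.91 278.6506717850288 281.8119001919386 271 285 256 308 521
side 0.7 323.8011083743842 269.0523399014778 310 335 217 315 1624
side 0.22 277.62248144220575 314.61611876988337 262 293 293 333 943
```

View pics/crop1.png

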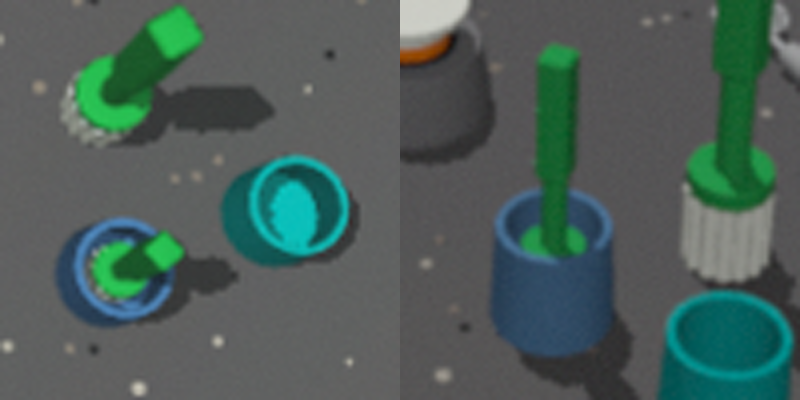

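The crop confirms it. The short green brush stands in the blue pot, with its grip top at top px (366,268) and side px (279,259). The taller look-alike stands free at about (366,213), and the teal pot is empty. Next I measure the grip top's centre and yaw.

Run:
```python
from h import *
im=bot.camera("top").astype(int)
x0,y0=355,258; c=im[y0:y0+20,x0:x0+20]
m=((c[:,:,1]>150)&(c[:,:,0]<90)).astype(np.uint8)
for r in m: print("".join(".#"[v] for v in r))
n,l,st,ce=cv2.connectedComponentsWithStats(m,connectivity=4)
for i in range(1,n):
    print(st[i],ce[i]+[x0,y0],atz("top",ce[i]+[x0,y0],.17))
    ys,xs=np.nonzero(l==i)
    P=np.array([atz("top",(x+x0,y+y0),.17)[:2] for x,y in zip(xs,ys)],np.float32)*1000
    print("rect",cv2.minAreaRect(P))
sub=np.array([[164+3,231],[185,252],[160,271],[145,249]])/4-.375+[325,205]
Q=np.array([atz("top",q,.17)[:2] for q in sub])*1000; print(Q,Q.mean(0),np.degrees(np.arctan2(*np.diff(Q,axis=0).T[::-1])))
for uv in [(240+558/4,245+53/4)]: print("side top",atz("side",uv,.17))
for c in("top","side"):
  for _ in range(3):
    bot.camera(c); print([ (r["confidence"],np.array(r["at"])) for r in bot.tip_of(c,"brush_grip")[:2]],[np.array(r["at"]) for r in bot.tip_of(c,"plunger_top")[:1]],[np.array(r["at"]) for r in bot.tip_of(c,"mug_rim")[:1]])
```

```text
....................
....................
....................
....................
....................
...........#........
.........####.......
........#####.......
###....########.....
##.....########.....
#......########.....
........#######.....
.........####.......
..........##........
....................
....................
....................
###.................
######..............
#####...............
[ 7  5  8  9 47] [365.5319 267.1702] [ 0.4466 -0.2231  0.17  ]
rect ((446.390869140625, -223.49465942382812), (15.250286102294922, 14.478202819824219), 36.28711700439453)
[0 8 3 3 6] [355.6667 266.6667] [ 0.4504 -0.2015  0.17  ]
rect ((450.8564147949219, -201.23619079589844), (3.060570478439331, 6.414422035217285), 36.41566848754883)
[ 0 17  6  3 14] [357.     276.1429] [ 0.4295 -0.2009  0.17  ]
rect ((429.6897888183594, -201.97122192382812), (11.137765884399414, 4.3779377937316895), 82.83182525634766)
[[ 456.857  -226.7927]
 [ 444.1474 -234.6213]
 [ 435.5579 -219.0278]
 [ 448.5467 -212.9194]] [ 446.2772 -223.3403] [-148.3688  118.8478   25.1868]
side top [ 0.6154 -0.3314
[... 268 characters left out ...]
.4832, -0.012 ,  0.076 ])] [array([0.5107, 0.271 , 0.0997])]
[(0.82, array([ 0.5546, -0.2385,  0.1865])), (0.71, array([ 0.444 , -0.2192,  0.134 ]))] [array([ 0.4796, -0.0113,  0.0761])] [array([0.5081, 0.2707, 0.099 ])]
[(0.84, array([ 0.4449, -0.2207,  0.1404])), (0.75, array([ 0.5583, -0.231 ,  0.1875]))] [array([ 0.4844, -0.009 ,  0.0749])] [array([0.5121, 0.2734, 0.0934])]
[(0.76, array([ 0.5561, -0.2331,  0.1893])), (0.56, array([ 0.4445, -0.2206,  0.1411]))] [array([ 0.4827, -0.0092,  0.0764])] [array([0.5119, 0.2752, 0.0902])]
[(0.88, array([ 0.4444, -0.2216,  0.1404])), (0.59, array([ 0.5559, -0.2315,  0.1897]))] [array([ 0.4835, -0.0089,  0.0761])] [array([0.5105, 0.27  , 0.0938])]
```

```bash
cat >> h.py <<'E'
def plan(wps,yaw=None,n=None,step=.055,hand=1):
    """rows through world waypoints (TCP down), turning evenly to tool-y yaw (deg)"""
    s=bot.sense(); M=R.from_rotvec(s["eef_rot"]); P=[np.array(s["tcp_pos"])]+[np.array(w) for w in wps]
    y=M.as_matrix()[:,1]; L=np.r_[0,np.cumsum([np.linalg.norm(b-a) for a,b in zip(P,P[1:])])]
    n=n or int(np.ceil(L[-1]/step)); t=np.linspace(0,L[-1],n+1)
    Q=np.array([np.interp(t,L,np.array(P)[:,i]) for i in range(3)]).T
    d=0 if yaw is None else (yaw-np.degrees(np.arctan2(y[1],y[0]))+180)%360-180
    print("turn/row",d/n)
    for i in range(n):
        Mi=R.from_rotvec([0,0,np.radians(d)*i/n])*M
        print('{"linear":%s,"rotation":[0,0,%.2f],"hand":%s}'%(Mi.inv().apply(Q[i+1]-Q[i]).round(3).tolist(),-np.radians(d/n)/.15,hand))
def st(extra=True):
    s=bot.sense(); M=R.from_rotvec(s["eef_rot"]).as_matrix()
    print("t%.2f"%s["time_s"],s["tcp_pos"],"yaw%.1f"%np.degrees(np.arctan2(M[1,1],M[0,1])),"z",M[:,2],"F",s["wrist_force"],"w%.3f"%s["width"],s["joints"])
E
python3 - <<'E'
from h import *
a=np.radians(np.arange(60,-27,-5)); arc=[(.498*np.cos(x),.498*np.sin(x),.25) for x in a]
plan([(0.22,0.45,.25)]+arc+[(.4450,-.2225,.25)],yaw=-60,n=20)
E
```

```text
turn/row -6.397573793905754
{"linear":[-0.009, -0.047, -0.0],"rotation":[0,0,0.74],"hand":1}
{"linear":[-0.015, -0.046, -0.0],"rotation":[0,0,0.74],"hand":1}
{"linear":[-0.02, -0.044, -0.0],"rotation":[0,0,0.74],"hand":1}
{"linear":[-0.031, -0.027, -0.0],"rotation":[0,0,0.74],"hand":1}
{"linear":[-0.047, 0.012, -0.0],"rotation":[0,0,0.74],"hand":1}
{"linear":[-0.046, 0.015, -0.0],"rotation":[0,0,0.74],"hand":1}
{"linear":[-0.046, 0.016, -0.0],"rotation":[0,0,0.74],"hand":1}
{"linear":[-0.045, 0.016, -0.0],"rotation":[0,0,0.74],"hand":1}
{"linear":[-0.045, 0.017, -0.0],"rotation":[0,0,0.74],"hand":1}
{"linear":[-0.045, 0.017, -0.0],"rotation":[0,0,0.74],"hand":1}
{"linear":[-0.045, 0.018, -0.0],"rotation":[0,0,0.74],"hand":1}
{"linear":[-0.044, 0.019, -0.0],"rotation":[0,0,0.74],"hand":1}
{"linear":[-0.044, 0.02, -0.0],"rotation":[0,0,0.74],"hand":1}
{"linear":[-0.044, 0.02, -0.0],"rotation":[0,0,0.74],"hand":1}
{"linear":[-0.043, 0.021, -0.0],"rotation":[0,0,0.74],"hand":1}
{"linear":[-0.043, 0.022, -0.0],"rotation":[0,0,0.74],"hand":1}
{"linear":[-0.043, 0.022, -0.0],"rotation":[0,0,0.74],"hand":1}
{"linear":[-0.043, 0.023, -0.0],"rotation":[0,0,0.74],"hand":1}
{"linear":[-0.042, 0.023, -0.0],"rotation":[0,0,0.74],"hand":1}
{"linear":[-0.042, 0.024, -0.0],"rotation":[0,0,0.74],"hand":1}
```

```bash
python3 -m creep '[{"linear":[-0.009,-0.047,0],"rotation":[0,0,0.74],"hand":1},{"linear":[-0.015,-0.046,0],"rotation":[0,0,0.74],"hand":1},{"linear":[-0.02,-0.044,0],"rotation":[0,0,0.74],"hand":1},{"linear":[-0.031,-0.027,0],"rotation":[0,0,0.74],"hand":1},{"linear":[-0.047,0.012,0],"rotation":[0,0,0.74],"hand":1}]'
python3 -m creep '[{"linear":[-0.046,0.015,0],"rotation":[0,0,0.74],"hand":1},{"linear":[-0.046,0.016,0],"rotation":[0,0,0.74],"hand":1},{"linear":[-0.045,0.016,0],"rotation":[0,0,0.74],"hand":1},{"linear":[-0.045,0.017,0],"rotation":[0,0,0.74],"hand":1},{"linear":[-0.045,0.017,0],"rotation":[0,0,0.74],"hand":1}]'
python3 -c "from h import *; st()"
```

```text
time_s: 3.28
tcp_pos: [0.2712, 0.4152, 0.2505]
eef_rot: [-1.422, -2.8, -0.0]
wrist_force: [0.7, 0.5, 0.2]
width: 0.999
time_s: 3.9
tcp_pos: [0.4371, 0.2409, 0.2502]
eef_rot: [2.139, 2.3, 0.001]
wrist_force: [0.6, -0.1, -0.2]
width: 1.002
t3.90 [0.4371 0.2409 0.2502] yaw4.2 z [ 0.0007  0.0005 -1.    ] F [ 0.6285 -0.1365 -0.2086] w1.002 [-0.8822  0.3349  0.3876  1.9014 -0.1553  0.9334 -0.349 ]
```

Tracking is good, so I send the rest.

```bash
python3 -m creep '[{"linear":[-0.045,0.018,0],"rotation":[0,0,0.74],"hand":1},{"linear":[-0.044,0.019,0],"rotation":[0,0,0.74],"hand":1},{"linear":[-0.044,0.02,0],"rotation":[0,0,0.74],"hand":1},{"linear":[-0.044,0.02,0],"rotation":[0,0,0.74],"hand":1},{"linear":[-0.043,0.021,0],"rotation":[0,0,0.74],"hand":1}]'
python3 -m creep '[{"linear":[-0.043,0.022,0],"rotation":[0,0,0.74],"hand":1},{"linear":[-0.043,0.022,0],"rotation":[0,0,0.74],"hand":1},{"linear":[-0.043,0.023,0],"rotation":[0,0,0.74],"hand":1},{"linear":[-0.042,0.023,0],"rotation":[0,0,0.74],"hand":1},{"linear":[0,0,0],"rotation":[0,0,0],"hand":1}]'
python3 - <<'E'
from h import *
st(); plan([(.445,-.2225,.25)],yaw=-60,n=1); plan([(.445,-.2225,.145)],yaw=-60,n=3)
E
```

```text
time_s: 4.53
tcp_pos: [0.5009, 0.0107, 0.2502]
eef_rot: [2.687, 1.626, 0.001]
wrist_force: [2.0, 0.2, 0.3]
width: 1.001
time_s: 5.15
tcp_pos: [0.4683, -0.1812, 0.2505]
eef_rot: [2.98, 0.988, 0.0]
wrist_force: [0.7, 0.9, 0.2]
width: 1.002
t5.15 [ 0.4683 -0.1812  0.2505] yaw-53.3 z [ 0.0006 -0.0016 -1.    ] F [0.7089 0.877  0.1667] w1.002 [-0.2288  0.3933  0.7165  1.9008 -0.3108  0.9596 -0.2998]
turn/row -6.688987710758198
{"linear":[-0.043, 0.019, 0.001],"rotation":[0,0,0.78],"hand":1}
turn/row -2.229662570252733
{"linear":[-0.014, 0.006, 0.035],"rotation":[0,0,0.26],"hand":1}
{"linear":[-0.014, 0.007, 0.035],"rotation":[0,0,0.26],"hand":1}
{"linear":[-0.014, 0.007, 0.035],"rotation":[0,0,0.26],"hand":1}
```

```bash
python3 -m creep '[{"linear":[-0.043,0.019,0],"rotation":[0,0,0.78],"hand":1},{"linear":[0,0,0],"rotation":[0,0,0],"hand":0.3},{"linear":[0,0,0],"rotation":[0,0,0],"hand":0.3}]'
python3 - <<'E'
from h import *
st(); save("top","align",(305,190,425,310),4); plan([(.445,-.2225,.14)],yaw=-60,n=4)
E
```

```text
time_s: 5.52
tcp_pos: [0.4475, -0.2175, 0.25]
eef_rot: [-3.03, -0.827, -0.001]
wrist_force: [0.0, 0.9, -1.0]
width: 0.651
t5.53 [ 0.4475 -0.2175  0.25  ] yaw-59.5 z [ 0.0003  0.0007 -1.    ] F [ 0.049   0.9498 -1.0036] w0.651 [-0.167   0.3946  0.7479  1.9117 -0.3259  0.9594 -0.3051]
turn/row -0.1434194276563403
{"linear":[-0.001, 0.001, 0.027],"rotation":[0,0,0.02],"hand":1}
{"linear":[-0.001, 0.001, 0.027],"rotation":[0,0,0.02],"hand":1}
{"linear":[-0.001, 0.001, 0.027],"rotation":[0,0,0.02],"hand":1}
{"linear":[-0.001, 0.001, 0.027],"rotation":[0,0,0.02],"hand":1}
```

View pics/align.png

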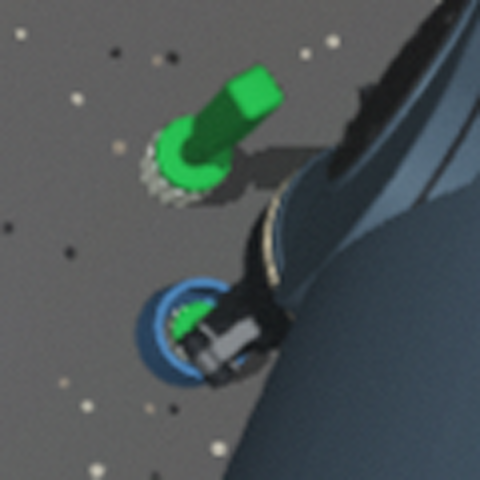

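The gripper sits over the short brush in the blue pot (crop px 225,345), and the look-alike at (255,90) is clear. I descend and grip.

```bash
python3 -m creep '[{"linear":[-0.001,0.001,0.028],"rotation":[0,0,0],"hand":0.3},{"linear":[-0.001,0.001,0.028],"rotation":[0,0,0],"hand":0.3},{"linear":[-0.001,0.001,0.028],"rotation":[0,0,0],"hand":0.3},{"linear":[-0.001,0.001,0.026],"rotation":[0,0,0],"hand":0.3},{"linear":[0,0,0],"rotation":[0,0,0],"hand":0.3}]'
python3 - <<'E'
from h import *
st(); save("side","pre",(220,180,360,300),4)
E
```

```text
time_s: 6.2
tcp_pos: [0.4453, -0.2225, 0.1387]
eef_rot: [-3.029, -0.827, 0.004]
wrist_force: [0.5, -0.3, 0.1]
width: 0.648
t6.20 [ 0.4453 -0.2225  0.1387] yaw-59.5 z [-0.0029  0.0015 -1.    ] F [ 0.4897 -0.3388  0.0527] w0.648 [-0.0453  0.5382  0.6208  2.0478 -0.479   0.7033 -0.1544]
```

View pics/pre.png

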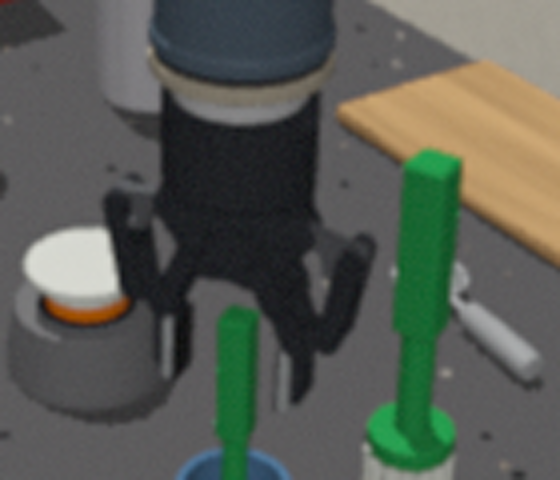

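The grip (crop px 237,370) stands midway between the pads. I close the fingers.

```bash
python3 -m creep '[{"linear":[0,0,0],"rotation":[0,0,0],"hand":-1},{"linear":[0,0,0],"rotation":[0,0,0],"hand":-1},{"linear":[0,0,0],"rotation":[0,0,0],"hand":-1},{"linear":[0,0,0],"rotation":[0,0,0],"hand":-1},{"linear":[0,0,0],"rotation":[0,0,0],"hand":-1}]' 60
python3 -m creep '[{"linear":[0,0,-0.02],"rotation":[0,0,0],"hand":-1},{"linear":[0,0,-0.03],"rotation":[0,0,0],"hand":-1},{"linear":[0,0,-0.05],"rotation":[0,0,0],"hand":-1},{"linear":[0,0,-0.06],"rotation":[0,0,0],"hand":-1},{"linear":[0,0,-0.02],"rotation":[0,0,0],"hand":-1}]'
python3 - <<'E'
from h import *
st(); im=bot.camera("side")[150:330,180:340,::-1]; im2=bot.camera("top")[180:300,280:400,::-1]
cv2.imwrite("pics/lift.png",np.hstack([cv2.resize(im,(533,600)),cv2.copyMakeBorder(cv2.resize(im2,(260,260)),0,340,0,0,0)]))
for c in("side","top"):
  for l in ("brush","brush_grip"): print(c,l,[(r["confidence"],np.array(r["at"])) for r in bot.tip_of(c,l)])
E
```

```text
time_s: 6.88
tcp_pos: [0.4461, -0.2242, 0.141]
eef_rot: [3.031, 0.824, 0.003]
wrist_force: [-0.3, 0.2, 7.1]
width: 0.204
time_s: 7.5
tcp_pos: [0.4461, -0.2249, 0.3237]
eef_rot: [3.029, 0.823, 0.007]
wrist_force: [0.3, 0.0, -2.3]
width: 0.201
t7.50 [ 0.4461 -0.2249  0.3237] yaw-59.6 z [ 0.0049 -0.0015 -1.    ] F [ 0.336   0.0122 -2.3037] w0.201 [-0.2113  0.322   0.8066  1.7916 -0.2568  1.131  -0.3612]
side brush [(0.93, array([ 0.5564, -0.2358, -0.0004])), (0.81, array([ 0.4418, -0.2211,  0.1846]))]
side brush_grip [(0.79, array([ 0.4471, -0.2201,  0.3212])), (0.71, array([ 0.5555, -0.2336,  0.1904])), (0.26, array([0.5123, 0.2729, 0.0006]))]
top brush [(0.64, array([ 0.5526, -0.235 , -0.0016])), (0.45, array([ 0.4495, -0.2238,  0.1894]))]
top brush_grip [(0.6, array([ 0.5521, -0.2381,  0.1876])), (0.52, array([ 0.4432, -0.2215,  0.32  ]))]
```

View pics/lift.png

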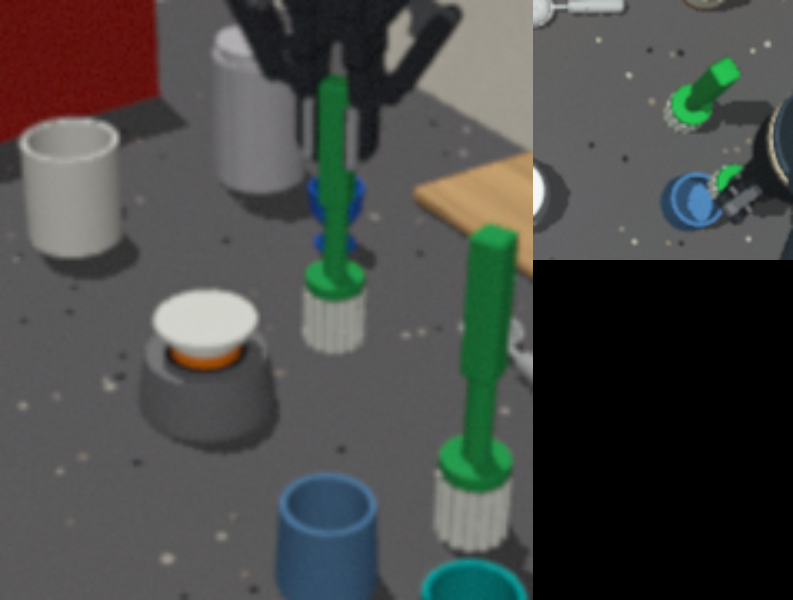

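The brush is lifted and upright. Its bristle end is at about z=0.187, matching the detections (side px about 280,254), and the blue pot is empty. Next, the mug.

Run:
```python
from h import *
plan([(.5108,.2725,.30)],n=10,hand=-1)
```

```text
turn/row 0.0
{"linear":[0.031, -0.039, 0.002],"rotation":[0,0,-0.00],"hand":-1}
{"linear":[0.031, -0.039, 0.002],"rotation":[0,0,-0.00],"hand":-1}
{"linear":[0.031, -0.039, 0.002],"rotation":[0,0,-0.00],"hand":-1}
{"linear":[0.031, -0.039, 0.002],"rotation":[0,0,-0.00],"hand":-1}
{"linear":[0.031, -0.039, 0.002],"rotation":[0,0,-0.00],"hand":-1}
{"linear":[0.031, -0.039, 0.002],"rotation":[0,0,-0.00],"hand":-1}
{"linear":[0.031, -0.039, 0.002],"rotation":[0,0,-0.00],"hand":-1}
{"linear":[0.031, -0.039, 0.002],"rotation":[0,0,-0.00],"hand":-1}
{"linear":[0.031, -0.039, 0.002],"rotation":[0,0,-0.00],"hand":-1}
{"linear":[0.031, -0.039, 0.002],"rotation":[0,0,-0.00],"hand":-1}
```

```bash
python3 -m creep '[{"linear":[0.015,-0.02,0.002],"rotation":[0,0,0],"hand":-1},{"linear":[0.031,-0.039,0.002],"rotation":[0,0,0],"hand":-1},{"linear":[0.031,-0.039,0.002],"rotation":[0,0,0],"hand":-1},{"linear":[0.031,-0.039,0.002],"rotation":[0,0,0],"hand":-1},{"linear":[0.031,-0.039,0.002],"rotation":[0,0,0],"hand":-1}]'
python3 -m creep '[{"linear":[0.031,-0.039,0.002],"rotation":[0,0,0],"hand":-1},{"linear":[0.031,-0.039,0.002],"rotation":[0,0,0],"hand":-1},{"linear":[0.031,-0.039,0.002],"rotation":[0,0,0],"hand":-1},{"linear":[0.031,-0.039,0.002],"rotation":[0,0,0],"hand":-1},{"linear":[0.02,-0.025,0.002],"rotation":[0,0,0],"hand":-1}]'
python3 -m creep '[{"linear":[0.02,-0.025,0.002],"rotation":[0,0,0],"hand":-1},{"linear":[0,0,0],"rotation":[0,0,0],"hand":-1}]'
python3 - <<'E'
from h import *
st(); plan([(.5108,.2725,.30)],n=1,hand=-1)
im=bot.camera("side")[100:260,130:290,::-1]; im2=bot.camera("top")[200:320,90:210,::-1]
cv2.imwrite("pics/mug.png",np.hstack([cv2.resize(im,(400,400)),cv2.resize(im2,(400,400))]))
for c in("side","top"):
  for l in ("brush","mug_rim"): print(c,l,[(r["confidence"],np.array(r["at"])) for r in bot.tip_of(c,l)])
E
```

```text
time_s: 8.43
tcp_pos: [0.4758, -0.0002, 0.3089]
eef_rot: [3.032, 0.824, -0.003]
wrist_force: [0.8, 0.1, -0.8]
width: 0.199
time_s: 9.05
tcp_pos: [0.5082, 0.2298, 0.2982]
eef_rot: [3.03, 0.827, -0.004]
wrist_force: [0.7, -1.4, -0.6]
width: 0.202
time_s: 9.3
tcp_pos: [0.5126, 0.2616, 0.2957]
eef_rot: [3.029, 0.83, -0.005]
wrist_force: [-0.0, -0.3, -1.0]
width: 0.206
t9.30 [0.5126 0.2616 0.2957] yaw-59.4 z [-0.0028 -0.0015 -1.    ] F [-0.0287 -0.2729 -0.967 ] w0.206 [-0.9956  0.4644  0.6918  1.6512 -0.3186  1.1452 -1.2578]
turn/row 0.0
{"linear":[0.004, -0.01, -0.004],"rotation":[0,0,-0.00],"hand":-1}
side brush [(0.75, array([0.5102, 0.2625, 0.1571])), (0.21, array([ 0.4468, -0.2225,  0.0055]))]
side mug_rim []
top brush [(0.73, array([0.5117, 0.261 , 0.1593])), (0.57, array([ 0.554 , -0.2342, -0.0006]))]
top mug_rim [(0.87, array([0.5104, 0.2713, 0.0946]))]
```

View pics/mug.png

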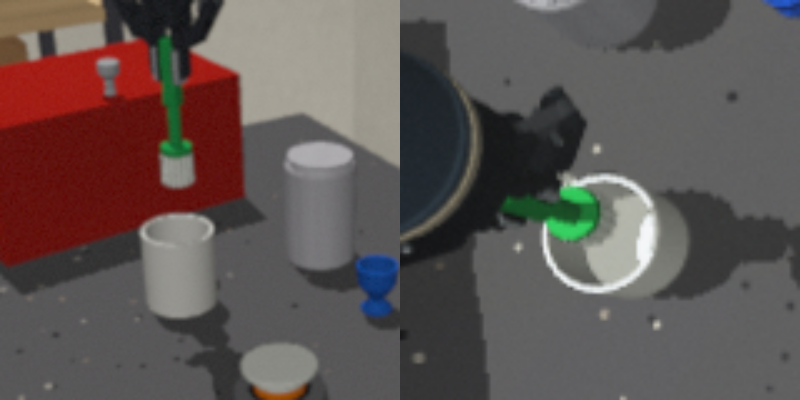

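The brush hangs above the mug mouth (side crop 177,185, mug 178,230) and is 10 mm short in y. I correct that and dip, taking the bristle end to z≈0.05.

```bash
python3 -m creep '[{"linear":[0.006,-0.01,0],"rotation":[0,0,0],"hand":-1},{"linear":[0,0,0],"rotation":[0,0,0],"hand":-1},{"linear":[0,0,0.03],"rotation":[0,0,0],"hand":-1},{"linear":[0,0,0.04],"rotation":[0,0,0],"hand":-1}]'
python3 -m creep '[{"linear":[0,0,0.035],"rotation":[0,0,0],"hand":-1},{"linear":[0,0,0.005],"rotation":[0,0,0],"hand":-1},{"linear":[0,0,0],"rotation":[0,0,0],"hand":-1}]'
python3 - <<'E'
from h import *
st(); im=bot.camera("side")[100:260,130:290,::-1]; im2=bot.camera("top")[200:320,90:210,::-1]
cv2.imwrite("pics/dip.png",np.hstack([cv2.resize(im,(400,400)),cv2.resize(im2,(400,400))]))
E
```

```text
time_s: 10.1
tcp_pos: [0.5141, 0.2709, 0.228]
eef_rot: [-3.031, -0.825, -0.004]
wrist_force: [-0.3, -0.0, -1.0]
width: 0.202
time_s: 10.48
tcp_pos: [0.514, 0.2705, 0.1888]
eef_rot: [3.032, 0.824, 0.001]
wrist_force: [0.5, -0.0, -0.9]
width: 0.2
t10.47 [0.514  0.2705 0.1888] yaw-59.6 z [ 0.0006  0.0001 -1.    ] F [ 0.4748 -0.0328 -0.8859] w0.200 [-0.9568  0.5727  0.6245  1.7888 -0.4117  0.9128 -1.1916]
```

View pics/dip.png

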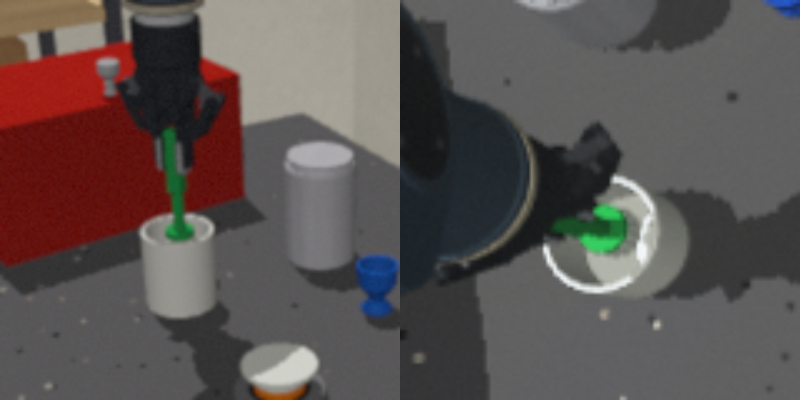

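The bristles and collar are inside the mug (side crop 180,230), and there is no contact force. I lift out and go to the pump.

```bash
python3 -m creep '[{"linear":[0,0,0],"rotation":[0,0,0],"hand":-1},{"linear":[0,0,-0.02],"rotation":[0,0,0],"hand":-1},{"linear":[0,0,-0.04],"rotation":[0,0,0],"hand":-1},{"linear":[0,0,-0.035],"rotation":[0,0,0],"hand":-1},{"linear":[0,0,0],"rotation":[0,0,0],"hand":-1}]'
python3 - <<'E'
from h import *
st(); plan([(.4825,-.0105,.275)],n=7,hand=-1)
E
```

```text
time_s: 11.2
tcp_pos: [0.515, 0.2707, 0.2863]
eef_rot: [-3.03, -0.823, -0.009]
wrist_force: [0.4, 0.1, -2.0]
width: 0.202
t11.20 [0.515  0.2707 0.2863] yaw-59.6 z [ 0.005   0.0032 -1.    ] F [ 0.4496  0.0832 -2.0479] w0.202 [-1.0023  0.478   0.6893  1.658  -0.3324  1.1197 -1.2631]
turn/row 0.0
{"linear":[-0.024, 0.032, 0.001],"rotation":[0,0,-0.00],"hand":-1}
{"linear":[-0.024, 0.032, 0.001],"rotation":[0,0,-0.00],"hand":-1}
{"linear":[-0.024, 0.032, 0.001],"rotation":[0,0,-0.00],"hand":-1}
{"linear":[-0.024, 0.032, 0.001],"rotation":[0,0,-0.00],"hand":-1}
{"linear":[-0.024, 0.032, 0.001],"rotation":[0,0,-0.00],"hand":-1}
{"linear":[-0.024, 0.032, 0.001],"rotation":[0,0,-0.00],"hand":-1}
{"linear":[-0.024, 0.032, 0.001],"rotation":[0,0,-0.00],"hand":-1}
```

```bash
python3 -m creep '[{"linear":[-0.024,0.032,0],"rotation":[0,0,0],"hand":-1},{"linear":[-0.024,0.032,0.001],"rotation":[0,0,0],"hand":-1},{"linear":[-0.024,0.032,0.001],"rotation":[0,0,0],"hand":-1},{"linear":[-0.024,0.032,0.001],"rotation":[0,0,0],"hand":-1},{"linear":[-0.024,0.032,0.001],"rotation":[0,0,0],"hand":-1}]'
python3 -m creep '[{"linear":[-0.024,0.032,0.001],"rotation":[0,0,0],"hand":-1},{"linear":[-0.024,0.032,0.001],"rotation":[0,0,0],"hand":-1},{"linear":[0,0,0],"rotation":[0,0,0],"hand":-1},{"linear":[0,0,0],"rotation":[0,0,0],"hand":-1}]'
python3 - <<'E'
from h import *
st(); plan([(.4825,-.0105,.226)],n=1,hand=-1)
for c in("side","top"):
  for k in range(3):
    bot.camera(c)
    for l in ("brush","brush_grip","plunger_top"): print(c,l,[(round(r["confidence"],2),np.array(r["at"])) for r in bot.tip_of(c,l) if abs(r["at"][1])<.05])
E
```

```text
time_s: 11.82
tcp_pos: [0.4904, 0.0705, 0.2786]
eef_rot: [-3.031, -0.824, 0.001]
wrist_force: [-0.4, -0.1, -2.0]
width: 0.202
time_s: 12.32
tcp_pos: [0.482, -0.0073, 0.2768]
eef_rot: [-3.031, -0.824, 0.0]
wrist_force: [0.6, -0.4, 0.1]
width: 0.201
t12.32 [ 0.482  -0.0073  0.2768] yaw-59.6 z [-0.0003  0.0005 -1.    ] F [ 0.606  -0.4326  0.0597] w0.201 [-0.6251  0.3308  0.7415  1.9047 -0.2634  1.0052 -0.8077]
turn/row 0.0
{"linear":[-0.001, 0.003, 0.051],"rotation":[0,0,-0.00],"hand":-1}
side brush [(0.74, array([ 0.4783, -0.0064,  0.1406]))]
side brush_grip [(0.59, array([ 0.4823, -0.0047,  0.2785]))]
side plunger_top [(0.65, array([ 0.4826, -0.0089,  0.0741]))]
side brush []
side brush_grip [(0.73, array([ 0.4818, -0.002 ,  0.2763]))]
side plunger_top [(0.65, array([ 0.4829, -0.009 ,  0.076 ]))]
side brush [(0.91, array([ 0.4793, -0.0073,  0.1375])), (0.18, array([ 0.4786, -0.0101,  0.0017]))]
side brush_grip [(0.89, array([ 0.4822, -0.0031,  0.2754]))]
side plunger_top [(0.76, array([ 0.4836, -0.0094,  0.0777]))]
top brush []
top brush_grip []
top plunger_top []
top brush []
top brush_grip []
top plunger_top []
top brush []
top brush_grip []
top plunger_top []
```

```bash
python3 -m creep '[{"linear":[0.001,0.004,0.02],"rotation":[0,0,0],"hand":-1},{"linear":[0,0,0.03],"rotation":[0,0,0],"hand":-1},{"linear":[0,0,0.004],"rotation":[0,0,0],"hand":-1},{"linear":[0,0,0],"rotation":[0,0,0],"hand":-1},{"linear":[0,0,0],"rotation":[0,0,0],"hand":-1}]'
python3 - <<'E'
from h import *
st(); save("side","hover",(200,180,290,290),5)
for k in range(4):
  bot.camera("side"); print(bot.sense()["wrist_force"],[[np.array(r["at"]) for r in bot.tip_of("side",l) if abs(r["at"][1])<.05] for l in("brush","plunger_top")])
E
```

```text
time_s: 14.15
tcp_pos: [0.4855, -0.0108, 0.2239]
eef_rot: [3.031, 0.824, 0.002]
wrist_force: [0.2, -0.1, -0.0]
width: 0.206
t14.15 [ 0.4855 -0.0108  0.2239] yaw-59.6 z [ 0.0015  0.0001 -1.    ] F [ 0.2115 -0.1007 -0.0037] w0.206 [-0.5698  0.3991  0.6996  1.9771 -0.3314  0.8785 -0.7344]
[-0.2836  0.3838 -0.7867] [[array([ 0.4829, -0.0094,  0.0869])], [array([ 0.4854, -0.0091,  0.0762])]]
[ 0.3374 -0.942  -0.419 ] [[array([ 0.4823, -0.009 ,  0.0865]), array([ 0.4785, -0.01  ,  0.002 ])], [array([ 0.4822, -0.0115,  0.0772])]]
[-0.014  -1.3281 -1.91  ] [[array([ 0.483 , -0.0069,  0.0879])], [array([ 0.4841, -0.0121,  0.075 ])]]
[-0.3514  0.0545  0.25  ] [[array([ 0.4807, -0.0095,  0.0863])], [array([ 0.4862, -0.0101,  0.0754])]]
```

View pics/hover.png

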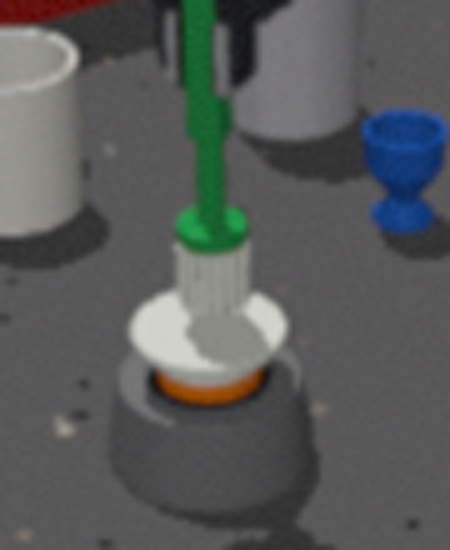

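The brush is centred above the plate: bristles at crop (212,300), plate (208,330), orange stem visible at (210,385). I press slowly, watching the force and the orange area.

```bash
cat > m.py <<'E'
from h import *
F=[];Z=[];O=[];B=[]
for k in range(3):
    im=bot.camera("side").astype(int)[230:280,215:275]; s=bot.sense(); F.append(s["wrist_force"]); Z.append(s["tcp_pos"])
    o=(im[:,:,0]>120)&(im[:,:,0]-im[:,:,2]>80)&(im[:,:,1]<160)&(im[:,:,0]-im[:,:,1]>40); O.append(o.sum())
    o2=np.clip((im[:,:,0]-im[:,:,2]-20)/150,0,1)*(im[:,:,0]>im[:,:,1]); B.append(o2.sum())
print("t%.2f F"%s["time_s"],np.mean(F,0),"tcp",np.mean(Z,0),"orange",O,np.round(B,1))
E
python3 m.py
python3 -m creep '[{"linear":[0,0,0.005],"rotation":[0,0,0],"hand":-1},{"linear":[0,0,0.004],"rotation":[0,0,0],"hand":-1},{"linear":[0,0,0],"rotation":[0,0,0],"hand":-1}]' >/dev/null; python3 m.py
python3 -m creep '[{"linear":[0,0,0.002],"rotation":[0,0,0],"hand":-1},{"linear":[0,0,0],"rotation":[0,0,0],"hand":-1}]' >/dev/null; python3 m.py
python3 -m creep '[{"linear":[0,0,0.002],"rotation":[0,0,0],"hand":-1},{"linear":[0,0,0],"rotation":[0,0,0],"hand":-1}]' >/dev/null; python3 m.py
```

```text
t14.95 F [ 0.0101 -0.0794 -0.6446] tcp [ 0.4849 -0.0107  0.223 ] orange [np.int64(44), np.int64(44), np.int64(44)] [46.9 46.9 46.9]
t15.47 F [ 0.1456  0.2343 -0.7445] tcp [ 0.4849 -0.0107  0.2139] orange [np.int64(46), np.int64(45), np.int64(44)] [46.9 46.9 46.8]
t15.88 F [-0.3439  0.0272 -1.186 ] tcp [ 0.485  -0.0107  0.212 ] orange [np.int64(44), np.int64(43), np.int64(45)] [47.  46.9 46.8]
t16.27 F [-0.1841 -0.1277  1.5863] tcp [ 0.4851 -0.0107  0.2101] orange [np.int64(41), np.int64(41), np.int64(40)] [44.1 44.9 44.9]
```

Contact is at TCP z of about 0.2105, so half-way is about 0.2005.

```bash
python3 -m creep '[{"linear":[0,0,0.003],"rotation":[0,0,0],"hand":-1},{"linear":[0,0,0],"rotation":[0,0,0],"hand":-1}]' >/dev/null; python3 m.py
python3 -m creep '[{"linear":[0,0,0.003],"rotation":[0,0,0],"hand":-1},{"linear":[0,0,0],"rotation":[0,0,0],"hand":-1}]' >/dev/null; python3 m.py
python3 -m creep '[{"linear":[0,0,0.002],"rotation":[0,0,0],"hand":-1},{"linear":[0,0,0],"rotation":[0,0,0],"hand":-1}]' >/dev/null; python3 m.py
```

```text
t16.68 F [ 0.8038 -0.0896  2.7058] tcp [ 0.485  -0.0107  0.207 ] orange [np.int64(21), np.int64(20), np.int64(21)] [26.6 27.2 27.7]
t17.07 F [-0.1636 -0.1642  4.2947] tcp [ 0.4851 -0.0107  0.204 ] orange [np.int64(0), np.int64(0), np.int64(0)] [11.  10.8 11.1]
t17.48 F [ 0.6149 -0.0104  4.4767] tcp [ 0.485  -0.0107  0.202 ] orange [np.int64(0), np.int64(0), np.int64(0)] [1.8 1.9 2.2]
```

```bash
python3 -m creep '[{"linear":[0,0,0.0015],"rotation":[0,0,0],"hand":-1},{"linear":[0,0,0],"rotation":[0,0,0],"hand":-1}]' >/dev/null; python3 m.py
python3 - <<'E'
from h import *
im=bot.camera("side")[180:290,200:290,::-1]; now=cv2.resize(im,None,fx=5,fy=5,interpolation=cv2.INTER_CUBIC)
cv2.imwrite("pics/press.png",now); h=cv2.imread("pics/hover.png")
g=lambda a:cv2.cvtColor(a,cv2.COLOR_BGR2GRAY)
exp=lambda mm:(proj("side",(.4845,-.0105,.0745-mm/1000))-proj("side",(.4845,-.0105,.0745)))*5
# left half of plate incl. left rim; and the front lower rim's top edge
for box in((120,285,180,370),(115,280,175,350),(250,290,300,350)):
    x0,y0,x1,y1=box; t=g(h)[y0:y1,x0:x1]; r=cv2.matchTemplate(g(now)[y0-5:y1+50,x0-10:x1+10],t,cv2.TM_CCOEFF_NORMED)
    _,v,_,l=cv2.minMaxLoc(r); print(box,v,"shift",l[0]-10,l[1]-5)
print("exp 8,10,12mm",exp(8),exp(10),exp(12))
E
```

```text
t17.88 F [ 0.4411 -0.324   5.2978] tcp [ 0.485  -0.0107  0.2006] orange [np.int64(0), np.int64(0), np.int64(0)] [0. 0. 0.]
(120, 285, 180, 370) 0.98420649766922 shift -1 17
(115, 280, 175, 350) 0.9946048855781555 shift 0 17
(250, 290, 300, 350) 0.980584442615509 shift 0 17
exp 8,10,12mm [ 0.271 13.656] [ 0.3384 17.0553] [ 0.4057 20.4486]
```

View pics/press.png

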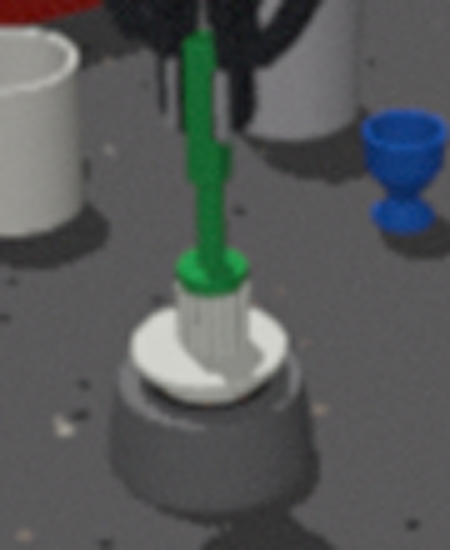

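All three agree on half-way: the plate's image shift is 17 px against 17.06 expected for 10 mm, the force is 6 N over baseline, and the orange has just gone (crop 210,395). I hold there for 2.5 s.

```bash
python3 -m creep '[{"linear":[0,0,0],"rotation":[0,0,0],"hand":-1},{"linear":[0,0,0],"rotation":[0,0,0],"hand":-1},{"linear":[0,0,0],"rotation":[0,0,0],"hand":-1},{"linear":[0,0,0],"rotation":[0,0,0],"hand":-1},{"linear":[0,0,0],"rotation":[0,0,0],"hand":-1}]'
python3 -m creep '[{"linear":[0,0,0],"rotation":[0,0,0],"hand":-1},{"linear":[0,0,0],"rotation":[0,0,0],"hand":-1},{"linear":[0,0,0],"rotation":[0,0,0],"hand":-1},{"linear":[0,0,0],"rotation":[0,0,0],"hand":-1},{"linear":[0,0,0],"rotation":[0,0,0],"hand":-1}]'
python3 -m creep '[{"linear":[0,0,0],"rotation":[0,0,0],"hand":-1},{"linear":[0,0,0],"rotation":[0,0,0],"hand":-1},{"linear":[0,0,0],"rotation":[0,0,0],"hand":-1},{"linear":[0,0,0],"rotation":[0,0,0],"hand":-1},{"linear":[0,0,0],"rotation":[0,0,0],"hand":-1}]'
python3 -m creep '[{"linear":[0,0,0],"rotation":[0,0,0],"hand":-1},{"linear":[0,0,0],"rotation":[0,0,0],"hand":-1},{"linear":[0,0,0],"rotation":[0,0,0],"hand":-1},{"linear":[0,0,0],"rotation":[0,0,0],"hand":-1},{"linear":[0,0,0],"rotation":[0,0,0],"hand":-1}]'
python3 m.py
python3 - <<'E'
from h import *
bot.camera("side")
for l in("mug","brush","brush_grip","egg_cup"): print(l,[(round(r["confidence"],2),np.array(r["at"])) for r in bot.tip_of("side",l)])
g=lambda a:cv2.cvtColor(a,cv2.COLOR_BGR2GRAY)
now=cv2.resize(bot.camera("side")[180:290,200:290,::-1],None,fx=5,fy=5,interpolation=cv2.INTER_CUBIC); h=cv2.imread("pics/hover.png")
r=cv2.matchTemplate(g(now)[275:400,105:185],g(h)[280:350,115:175],cv2.TM_CCOEFF_NORMED); l=cv2.minMaxLoc(r)[3]; print("shift",l[1]-5)
st()
E
```

```text
time_s: 18.55
tcp_pos: [0.485, -0.0107, 0.2006]
eef_rot: [3.031, 0.824, 0.0]
wrist_force: [0.6, -0.8, 4.6]
width: 0.199
time_s: 19.18
tcp_pos: [0.485, -0.0107, 0.2006]
eef_rot: [3.032, 0.824, 0.0]
wrist_force: [-0.3, 0.1, 5.2]
width: 0.206
time_s: 19.8
tcp_pos: [0.485, -0.0107, 0.2006]
eef_rot: [3.032, 0.824, 0.0]
wrist_force: [0.3, -0.5, 5.5]
width: 0.204
time_s: 20.42
tcp_pos: [0.485, -0.0107, 0.2006]
eef_rot: [3.032, 0.824, 0.0]
wrist_force: [0.6, 0.0, 5.2]
width: 0.197
t20.57 F [ 0.4897 -0.6203  5.7549] tcp [ 0.485  -0.0107  0.2006] orange [np.int64(0), np.int64(0), np.int64(0)] [0. 0. 0.]
mug [(0.64, array([ 0.5095,  0.2714, -0.0025])), (0.58, array([ 0.7068, -0.1148,  0.0022])), (0.41, array([0.7198, 0.288 , 0.002 ]))]
brush [(0.85, array([ 0.4828, -0.0082,  0.0628])), (0.62, array([ 0.5553, -0.2358,  0.0014]))]
brush_grip [(0.81, array([ 0.4861, -0.0048,  0.2006])), (0.69, array([ 0.5557, -0.231 ,  0.1873])), (0.21, array([ 0.718 , -0.2866,  0.0035]))]
egg_cup [(0.85, array([ 0.7003,  0.1307, -0.0024]))]
shift 17
t20.88 [ 0.485  -0.0107  0.2006] yaw-59.6 z [ 0.0002  0.     -1.    ] F [0.986  0.1006 4.8648] w0.202 [-0.547   0.4291  0.6756  2.0086 -0.3626  0.8235 -0.705 ]
```

```bash
python3 -c "from plant import bot; print(bot.job_done())"
```

```text
the job is handed in; nothing more can be done
None
```

I handed the job in at about 21 s of the 54 s. I lifted the short green brush out of the blue holder and dipped its bristles about 42 mm below the mug rim without contact. I then pressed them straight down on the pump plate in small steps. The plate had been held for about 3 s at hand-in, with the brush still gripped upright.

**Half-way press:** three checks agree on 10 mm.
- The plate's shift in the side image was 17 px, against 17.06 px expected for 10 mm.
- The force was about 6 N above the free-air reading.
- The orange on the stem had just disappeared.

**Hold:** the TCP stayed at z = 0.2006 m with no drift and no slip in the grip.

**Surroundings:** the mug and egg cup were found where they started, to within detector accuracy. I did not re-check the spoon, jar and canister after the press, but no move went near them.

**Checks with gaps:** the top camera could not find the brush or the plate while the arm was over the pump, so the final position rests on the side camera and force readings. Single force readings scatter by about 1 N. One detector estimate hinted at up to 2° of brush tilt, which is within its error.

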